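Reverse the sample row into the cooling rack

TASK

Move the four amber sample bottles from the blue cells of the white bench rack into the empty aluminium cooling rack, one bottle to each cell, in reverse order: the bottle nearest the handle of the bench rack goes into the cell farthest from the handle of the cooling rack, the next one into the next cell, and so on, so that the last bottle ends up nearest the handle. Keep the bottles upright, and leave each one standing on the floor of its cell.

Things in the scene. Friction and masses are not known exactly. Their poses are not given: they have to be found in the camera images.
- bench_rack: Source: white plate 216 x 58 x 6 mm, fixed to the bench, with four blue cells in a row along its x axis (centres at x = -78, -26, 26, 78 mm, y = 0). A flat white handle loop, 14 mm high, sticks out 34 mm at its +x end. Origin: centre of its underside, on the bench; z up. On the left or right of the bench, at any heading.
- cooling_rack: Destination: aluminium tray 212 x 56 mm, 20 mm high, fixed; 4 mm walls divide it into four empty open cells, each 48 x 48 mm inside, in a row along its x axis (centres at x = -78, -26, 26, 78 mm, y = 0), floors 4 mm above the bench. Steel handle loop, 14 mm high, sticks out 34 mm at its +x end. Origin: centre of its underside, on the bench; z up. Opposite side, any heading.
- bottle_a: Loose amber bottle with white cap, the tallest: round body 30 mm in diameter, with a plain round white cap 26 mm in diameter from 66 to 86 mm above its underside (86 mm tall). 40 to 130 g. Origin: centre of its underside; z up. Starts upright in a blue cell (which one varies), underside 9 mm above the bench; grip the cap across the row.
- bottle_b: Loose amber bottle with white cap, the squat jar: round body 30 mm in diameter, with a broad white cap 32 mm in diameter, wider than the body, from 40 to 60 mm above its underside (60 mm tall). 40 to 130 g. Origin: centre of its underside; z up. Starts upright in a blue cell (which one varies), underside 9 mm above the bench; grip the cap across the row.
- bottle_c: Loose amber bottle with white cap, the square one: body 28 x 28 mm (parallel to the rack at the start), 52 mm high, with a round white cap 20 mm in diameter from 58 to 76 mm above its underside (76 mm tall). 40 to 130 g. Origin: centre of its underside; z up. Starts upright in a blue cell (which one varies), underside 9 mm above the bench; grip the cap across the row.
- bottle_d: Loose amber bottle with white cap, the conical dropper bottle: base 32 mm in diameter, narrowing to 16 mm at 44 mm, with a thin white dropper cap 15 mm in diameter from 44 to 80 mm above its underside (80 mm tall). 40 to 130 g. Origin: centre of its underside; z up. Starts upright in a blue cell (which one varies), underside 9 mm above the bench; grip the cap across the row.
- cell_a: The blue cell of the bench rack in which bottle_a stands at the start (the four look alike): open box 48 x 50 mm, 3 mm walls and floor, rim 22 mm above the bench. Fixed; it marks where bottle_a came from. Origin: centre of its underside, 6 mm above the bench; axes parallel to the bench rack's.
- cell_b: The blue cell of the bench rack in which bottle_b stands at the start (the four look alike): open box 48 x 50 mm, 3 mm walls and floor, rim 22 mm above the bench. Fixed; it marks where bottle_b came from. Origin: centre of its underside, 6 mm above the bench; axes parallel to the bench rack's.
- cell_c: The blue cell of the bench rack in which bottle_c stands at the start (the four look alike): open box 48 x 50 mm, 3 mm walls and floor, rim 22 mm above the bench. Fixed; it marks where bottle_c came from. Origin: centre of its underside, 6 mm above the bench; axes parallel to the bench rack's.
- cell_d: The blue cell of the bench rack in which bottle_d stands at the start (the four look alike): open box 48 x 50 mm, 3 mm walls and floor, rim 22 mm above the bench. Fixed; it marks where bottle_d came from. Origin: centre of its underside, 6 mm above the bench; axes parallel to the bench rack's.
Not all that is in view belongs to the job. Leave any green look-alike of the bottle_b alone. Leave any turquoise look-alike of the bottle_c alone.

How it is judged:
At the end, for the whole second after the job is handed in: Every bottle stands released, at rest, upright (0.1 rad) on the floor (4 mm) of the cooling-rack cell that mirrors its starting cell: from x in the bench rack's frame to -x in the cooling rack's, within 13 mm of the cell centre along x and along y (((x of cell_a in the frame of bench_rack between -0.09 and -0.066 m and x of bottle_a in the frame of cooling_rack between 0.065 and 0.091 m) or (x of cell_a in the frame of bench_rack between -0.038 and -0.014 m and x of bottle_a in the frame of cooling_rack between 0.013 and 0.039 m) or (x of cell_a in the frame of bench_rack between 0.014 and 0.038 m and x of bottle_a in the frame of cooling_rack between -0.039 and -0.013 m) or (x of cell_a in the frame of bench_rack between 0.066 and 0.09 m and x of bottle_a in the frame of cooling_rack between -0.091 and -0.065 m)) and y of bottle_a in the frame of cooling_rack between -0.013 and 0.013 m and z of bottle_a in the frame of cooling_rack between 0 and 0.008 m and angle between each of bottle_a, bottle_b, bottle_c, bottle_d's own z axis and vertical below 0.1 rad and linear speed of each of bottle_a, bottle_b, bottle_c, bottle_d below 0.02 m/s and angular speed of each of bottle_a, bottle_b, bottle_c, bottle_d below 0.2 rad/s and ((x of cell_b in the frame of bench_rack between -0.09 and -0.066 m and x of bottle_b in the frame of cooling_rack between 0.065 and 0.091 m) or (x of cell_b in the frame of bench_rack between -0.038 and -0.014 m and x of bottle_b in the frame of cooling_rack between 0.013 and 0.039 m) or (x of cell_b in the frame of bench_rack between 0.014 and 0.038 m and x of bottle_b in the frame of cooling_rack between -0.039 and -0.013 m) or (x of cell_b in the frame of bench_rack between 0.066 and 0.09 m and x of bottle_b in the frame of cooling_rack between -0.091 and -0.065 m)) and y of bottle_b in the frame of cooling_rack between -0.013 and 0.013 m and z of bottle_b in the frame of cooling_rack between 0 and 0.008 m and ((x of cell_c in the frame of bench_rack between -0.09 and -0.066 m and x of bottle_c in the frame of cooling_rack between 0.065 and 0.091 m) or (x of cell_c in the frame of bench_rack between -0.038 and -0.014 m and x of bottle_c in the frame of cooling_rack between 0.013 and 0.039 m) or (x of cell_c in the frame of bench_rack between 0.014 and 0.038 m and x of bottle_c in the frame of cooling_rack between -0.039 and -0.013 m) or (x of cell_c in the frame of bench_rack between 0.066 and 0.09 m and x of bottle_c in the frame of cooling_rack between -0.091 and -0.065 m)) and y of bottle_c in the frame of cooling_rack between -0.013 and 0.013 m and z of bottle_c in the frame of cooling_rack between 0 and 0.008 m and ((x of cell_d in the frame of bench_rack between -0.09 and -0.066 m and x of bottle_d in the frame of cooling_rack between 0.065 and 0.091 m) or (x of cell_d in the frame of bench_rack between -0.038 and -0.014 m and x of bottle_d in the frame of cooling_rack between 0.013 and 0.039 m) or (x of cell_d in the frame of bench_rack between 0.014 and 0.038 m and x of bottle_d in the frame of cooling_rack between -0.039 and -0.013 m) or (x of cell_d in the frame of bench_rack between 0.066 and 0.09 m and x of bottle_d in the frame of cooling_rack between -0.091 and -0.065 m)) and y of bottle_d in the frame of cooling_rack between -0.013 and 0.013 m and z of bottle_d in the frame of cooling_rack between 0 and 0.008 m); the robot touches nothing.
It fails at once if bottle a is tipped more than 50 degrees (angle between bottle_a's own z axis and vertical above 0.87 rad).
It fails at once if bottle b is tipped more than 50 degrees (angle between bottle_b's own z axis and vertical above 0.87 rad).
It fails at once if bottle c is tipped more than 50 degrees (angle between bottle_c's own z axis and vertical above 0.87 rad).
It fails at once if bottle d is tipped more than 50 degrees (angle between bottle_d's own z axis and vertical above 0.87 rad).
It also fails if it takes over 106 s, if anything falls off the work surface, if the arm or the gripper's body presses on something with over 40 N, if the wrist force passes 120 N, or if a joint passes its speed limit or range.

ROBOT

A 6-joint arm with a two-finger parallel gripper is mounted at the origin on the work surface. World frame = base frame: x ahead of the robot, y to its left, z up, the work surface at z = 0. Lengths are in m, angles in rad, forces in N, time in s.
With the tool pointing down it reaches from about 0.35 to 0.775 m from the base axis. Payload 7.3 kg.
Tool frame: the origin (TCP) lies midway between the tips of the shut fingers; the grasp point (between the pads) lies 19 mm behind it; z points along the fingers, y is the line along which they close (so a half turn about z gives the same grasp; the last joint's range is limited). The gripper opens to 92 mm and grips with 3 to 60 N. Pads are 19 mm wide; open, the fingers measure 130 mm over their backs; the gripper's body (75 mm by 190 mm) begins 47 mm behind the grasp point.
Start: joints at [-1.448, 0.342, 1.524, -0, 1.275, -0.146], TCP at [0.139, -0.506, 0.2] pointing down, gripper open.
Joint ranges: [-2.53, 2.53], [-0.77, 2.02], [0.04, 2.7], [-1, 4.14], [0.28, 2.66], [-3.11, 3.11]. Speed limits (rad/s): [2.57, 2.57, 3.14, 3.14, 3.14, 3.14].

INTERFACE

Orientations are given as a 3x3 rotation matrix whose columns are the frame's x, y, z axes.
In Python, from bench import * gives the robot as it stands. The module is installed in compiled form; this text tells all that it offers. Calls block until the motion is done:
- goto(position, orientation): joint-space move of the TCP to a pose.
- move_linear(position, frame=None, feed=0.15, contact_N=None): straight line of the TCP; frame=None keeps the orientation; feed is the mean speed in m/s. With contact_N (N) it stops when the force on the tool has changed by that much, and returns True; else False.
- set_joints(angles): joint-space move.
- open_jaws() and close(squeeze=None): open the fingers fully, or close them until they stop; squeeze is the grip in N (None keeps the last).
- dwell(seconds).
- inverse_kinematics(position, orientation): joint angles nearest the present ones, or None.
- camera(name): name is "scene" or "top" or "wrist"; returns a dict with "pixels" (420x560x3 uint8, red, green, blue), "depth" (420x560 float32, m along the optical axis (not along the pixel's ray), 0 where there is no reading), "camera_matrix" (3x3 intrinsics, pixels), "k1" (the pictures are not rectified: a ray, as slopes to the right and down, at radius r is drawn at 1 + k1 r^2 times it, then the intrinsics apply), "R" (3x3) and "t" (3): a world point X has camera coordinates R X + t; the wrist camera has in their place "hand_eye" (4x4, takes a point from camera to tool coordinates, whose origin is the TCP and whose axes are the flange's). Camera axes: x right, y down, z forward; pixel columns grow to the right and rows downward; lengths in m; the calibration is good to about 2 mm. A picture is of the moment at which its call begins: read the wrist's pose just before it.
A pose or a line that the arm cannot do raises Unreachable and nothing moves.
- close_job(): hands the job in; it is judged then, once.
Readings, each from a call of its own:
- current_t(): time.
- current_joints(): joint angles.
- current_qd(): joint speeds.
- current_joint_torque(): joint torques, N m.
- current_tcp_pos(): TCP position.
- current_eef_rot(): TCP orientation.
- current_wrist_force(): force on the tool from outside, world axes, zero at the start.
- current_torque(): the same for the moment, N m.
- current_width(): finger opening in m.
- current_finger_force(): force on a finger pad.
Only numpy, scipy, OpenCV 4.12 (cv2) and the standard library are available. Lean on these libraries where they do the work, as an engineer would, in place of code of your own. Each camera call takes 0.05 s, during which the arm holds its last target. There are 200 camera calls.

## Working session

There is one attempt and no reset: what is moved stays moved. The work goes in short steps, each a Python script; the robot and the scene stay as the last script left them, time stands still between calls to the robot, and variables do not carry over. Pictures are saved under pics/ and viewed, at most 14 in all, crops included, and the job is handed in when it is done.

```bash
mkdir -p pics; python3 - <<'E'
from bench import *
import cv2,numpy as np
for n in("top","scene"):
    c=camera(n);cv2.imwrite(f"pics/{n}0.png",c["pixels"][:,:,::-1]);np.savez(f"{n}0.npz",**c)
    print(n,c["camera_matrix"].tolist(),c["k1"],np.round(c["R"],3).tolist(),c["t"])
print(current_t())
E
```

```text
top [[413.36921091538295, 0.0, 286.08751891451595], [0.0, 413.36921091538295, 206.65944338124322], [0.0, 0.0, 1.0]] -0.11610687193196918 [[0.01, -1.0, -0.021], [-0.994, -0.008, -0.111], [0.111, 0.022, -0.994]] [-0.04264027  0.57181844  0.77128754]
scene [[394.58929601866294, 0.0, 287.4469544891239], [0.0, 394.58929601866294, 208.63767754191787], [0.0, 0.0, 1.0]] -0.10734884701066835 [[0.811, 0.585, 0.01], [0.376, -0.508, -0.775], [-0.449, 0.632, -0.631]] [-0.4248142  -0.1848549   1.24084915]
0.1
```

View pics/top0.png

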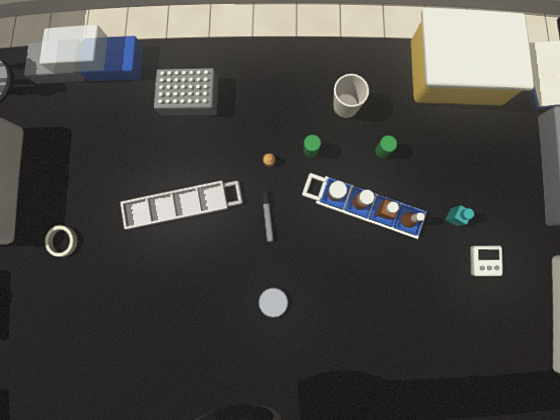

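View pics/scene0.png

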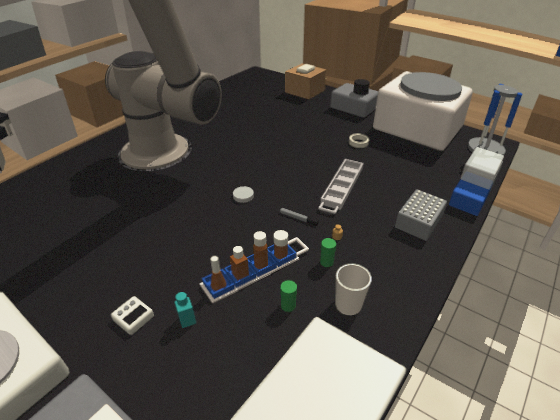

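The top view shows the bench rack on the right, with its handle at its left end (314,185). The caps run away from the handle at (338,190) broad, (364,199), (390,208) and (418,217) thin. The cooling rack is on the left with its handle at (233,193). Look-alikes to leave alone are green at (312,146) and (388,147) and turquoise at (461,215). The small amber bottle at (269,160) is outside the rack, so it isn't one of the four. The four amber ones standing in blue cells fit the description. I'll confirm this in a crop while measuring.

```bash
cat > h.py <<'E'
import cv2,numpy as np
def world(c):
    K=c["camera_matrix"];k=float(c["k1"]);v,u=np.mgrid[0:420,0:560].astype(float)
    p=cv2.undistortPoints(np.stack([u.ravel(),v.ravel()],1)[:,None],K,np.array([k,0,0,0.]))[:,0]
    d=c["depth"].astype(float).ravel();P=np.c_[p*d[:,None],d]
    return ((P-c["t"])@c["R"]).reshape(420,560,3)
E
python3 - <<'E'
from h import *
cs={n:dict(np.load(f"{n}0.npz")) for n in("top","scene")}
im=cv2.imread("pics/scene0.png");im2=cv2.imread("pics/top0.png")
a=cv2.resize(im[215:330,160:350],(0,0),fx=4,fy=4,interpolation=3)[:,:760]
b=cv2.resize(im2[165:245,295:485],(0,0),fx=1.6,fy=1.6)
a[:b.shape[0],:b.shape[1]]=b if False else a[:b.shape[0],:b.shape[1]]
cv2.imwrite("pics/crop1.png",a)
def fit(P,nm):
    (c,s,ang)=cv2.minAreaRect(P.astype(np.float32)*1000);print(nm,len(P),np.round(c,1),np.round(s,1),round(ang,2))
for n,c in cs.items():
    W=world(c);ok=c["depth"]>0
    hsv=cv2.cvtColor(c["pixels"],cv2.COLOR_RGB2HSV)
    X,Y,Z=W[...,0],W[...,1],W[...,2]
    print(n,"bench z",np.median(Z[ok&(X>.3)&(X<.7)&(abs(Y)<.35)]))
    blue=ok&(hsv[...,0]>105)&(hsv[...,0]<128)&(hsv[...,1]>140)&(Z<.03)&(Z>.018)&(Y<0)&(X<.75)
    m=cv2.morphologyEx(blue.astype(np.uint8),cv2.MORPH_OPEN,np.ones((1,1)))>0
    # largest blob after closing
    def big(m,it=3):
        nn,l,st,_=cv2.connectedComponentsWithStats(cv2.dilate(m.astype(np.uint8),np.ones((3,3)),iterations=it));i=1+np.argmax(st[1:,4]);return m&(l==i)
    fit(W[big(m)][:,:2],"blue rim")
    al=ok&(Z>.016)&(Z<.025)&(Y>.03)&(Y<.45)&(X>.4)&(X<.72)
    fit(W[big(al,2)][:,:2],"cool top z16-25")
    caps=ok&(Z>.064)&(Z<.1)&(Y<-.0)&(X>.4)&(X<.65)&(hsv[...,1]<70)&(hsv[...,2]>90)
    nn,l,st,_=cv2.connectedComponentsWithStats(caps.astype(np.uint8))
    for i in range(1,nn):
        if st[i,4]>12:
            P=W[l==i];zt=np.percentile(P[:,2],90);T=P[P[:,2]>zt-.005]
            print("cap",st[i],np.round(zt*1000),np.round(T[:,:2].mean(0)*1000,1),np.round((T[:,:2].min(0)+T[:,:2].max(0))*500,1))
E
```

```text
top bench z 0.0003421236577715352
blue rim 351 [ 575.9 -208.3] [202.   50.6] 70.89
cool top z16-25 743 [576.7 188.8] [ 57.5 215.7] 12.33
cap [330 181  16  17 216] 71.0 [ 601.9 -133.9] [ 601.8 -133.7]
cap [358 190  16  15 186] 97.0 [ 584.8 -182.7] [ 584.5 -183.3]
cap [386 202  13  11 111] 87.0 [ 567.7 -232.6] [ 567.1 -233. ]
cap [412 212  13  10  84] 90.0 [ 550.1 -280.9] [ 549.8 -281.3]
scene bench z 0.0012986889478358908
blue rim 498 [ 576.  -207.7] [203.7  53.4] 71.31
cool top z16-25 363 [579.1 175. ] [ 57.9 247.8] 11.74
cap [254 231  12  15 160] 96.0 [ 586.  -184.4] [ 585.5 -183.3]
cap [274 230  14  12 141] 71.0 [ 602.9 -135.5] [ 601.9 -135. ]
cap [233 246  10  13 106] 86.0 [ 568.6 -233.6] [ 568.  -233.1]
cap [210 256   9  14  97] 90.0 [ 551.7 -283.2] [ 551.  -282.7]
cap [  0 341  20  40 488] 74.0 [ 423.4 -647.4] [ 425.2 -648.4]
cap [  29  374   98   46 2373] 81.0 [ 633.  -595.9] [ 635.  -599.8]
```

View pics/crop1.png

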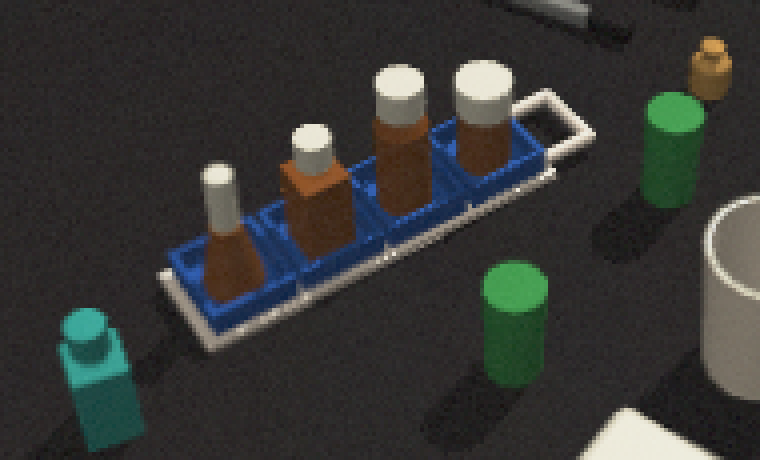

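The crop confirms the order from the handle: b (broad cap), a (tall), c (square), d (dropper). In the crop, green is at (514,320) and (674,150), turquoise at (88,380) and the small amber decoy at (711,70), all outside the rack. I'll move b first.

```bash
cat > mv.py <<'E'
from bench import *
import numpy as np
src=dict(b=(.602,-.1345),a=(.585,-.1833),c=(.5676,-.233),d=(.5505,-.282))
gz=dict(b=.061,a=.085,c=.077,d=.075)          # world height of the grasp point
slot=dict(b=-.078,a=-.026,c=.026,d=.078)      # x in the cooling rack
hb=np.radians(71.1);C=np.array([.5762,.1901]);uc=np.array([.2090,-.9779])
def best(p,h):
    """tool-down frame, closing across a row of heading h, with the half turn nearest the present joints"""
    o=[]
    for s in(1,-1):
        y=s*np.array([-np.sin(h),np.cos(h),0]);z=np.array([0,0,-1.]);R=np.c_[np.cross(y,z),y,z]
        q=inverse_kinematics(p,R)
        if q is not None:o.append((abs(np.array(q)[5]),R))
    return min(o,key=lambda t:t[0])[1]
def carry(n):
    x,y=src[n];zt=gz[n]-.019;R=best([x,y,.2],hb)
    goto([x,y,.2],R);open_jaws()
    if move_linear([x,y,zt],contact_N=15):print("contact on descent",current_tcp_pos());return False
    close(20);w=current_width();move_linear([x,y,.2]);print(n,"width",w,current_width(),current_finger_force())
    if current_width()<.01:return False
    g=C+slot[n]*uc;R=best([*g,.2],np.arctan2(uc[1],uc[0]))
    goto([*g,.2],R);move_linear([*g,zt+.003]);
    k=move_linear([*g,zt-.008],feed=.02,contact_N=4);print("floor",k,current_tcp_pos()[2]-zt,current_width())
    open_jaws();dwell(.2);move_linear([*g,.2]);print("t",current_t());return True
E
python3 - <<'E'
from mv import *
carry("b")
import cv2
for n in("top",):
    c=camera(n);cv2.imwrite("pics/b.png",cv2.resize(c["pixels"][130:250,100:440,::-1],(0,0),fx=2.2,fy=2.2))
E
```

```text
b width 0.00021336057486265737 0.0004905412598364795 0.0
```

View pics/b.png

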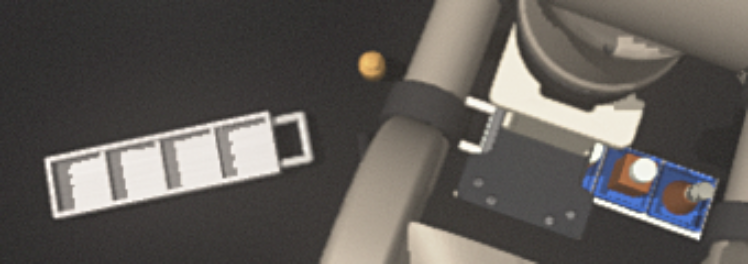

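b was missed: the width closed to about 0. In the picture the hand is over the rack at (530,160). I'll check the pose and look with the wrist camera.

```bash
python3 - <<'E'
from bench import *
import cv2,numpy as np
print(current_tcp_pos(),np.round(current_eef_rot(),3).tolist(),current_joints(),current_t(),current_width(),current_wrist_force())
c=camera("wrist");print(np.round(c["hand_eye"],3).tolist());np.savez("w0.npz",**c,)
s=camera("scene")
cv2.imwrite("pics/w1.png",c["pixels"][:,:,::-1]);cv2.imwrite("pics/s1.png",s["pixels"][150:380,130:430,::-1].repeat(2,0).repeat(2,1))
E
```

```text
[ 0.60140918 -0.13429923  0.19870556] [[0.324, 0.946, -0.002], [0.946, -0.324, 0.001], [0.0, -0.002, -1.0]] [-3.44003057e-01  5.14876371e-01  1.25398961e+00 -2.00397830e-06
  1.37512813e+00 -1.41037226e-02] 6.3333 0.00041206884161731287 [ 1.25382914 -0.12850081  0.26582775]
[[-0.0, -0.964, -0.264, 0.072], [1.0, -0.001, 0.0, 0.001], [-0.0, -0.264, 0.964, -0.185], [0.0, 0.0, 0.0, 1.0]]
```

View pics/w1.png

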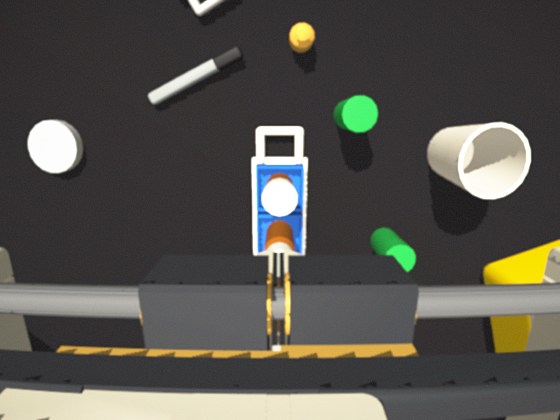

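View pics/s1.png

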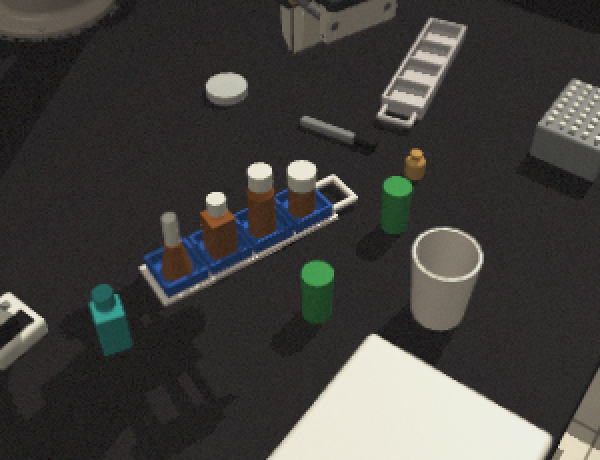

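The wrist view shows b at (280,197) standing undisturbed, with the shut fingers at (280,300). The hand is aligned over it and nothing has tipped. I'll repeat the approach with readouts to see what failed.

```bash
python3 - <<'E'
from mv import *
import cv2
from h import world
open_jaws();print("open",current_width(),current_t())
x,y=src["b"]
c=dict(np.load("w0.npz"))
r=move_linear([x,y,.1],contact_N=15);print(r,current_tcp_pos(),current_width(),current_wrist_force())
s=camera("scene");cv2.imwrite("pics/s2.png",cv2.resize(s["pixels"][150:330,160:400,::-1],(0,0),fx=3,fy=3))
K=s["camera_matrix"]
p,_=cv2.projectPoints(current_tcp_pos()[None],cv2.Rodrigues(s["R"])[0],s["t"],K,np.array([s["k1"],0,0,0.]));print((p.ravel()-[160,150])*3)
# wrist cloud from the earlier picture -> caps
H=c["hand_eye"];K=c["camera_matrix"]
R=np.array([[.324,.946,-.002],[.946,-.324,.001],[0,-.002,-1]]);c["R"]=(R@H[:3,:3]).T;c["t"]=-c["R"]@(R@H[:3,3]+[.60141,-.1343,.19871])
W=world(c);m=(W[...,2]>.05)&(W[...,2]<.08)&(c["depth"]>0);m[:, :250]=0;m[:,310:]=0;m[250:]=0
print(m.sum(),np.median(W[m],0),W[m].min(0),W[m].max(0))
E
```

```text
open 0.09208160344546291 7.8917
False [ 0.60264963 -0.1347181   0.10093681] 0.09193954598381718 [0.23690364 0.08818886 0.21846824]
[362.03277717 221.27135224]
1375 [ 0.59950872 -0.13715147  0.06950555] [ 0.57335017 -0.18536053  0.05002757] [ 0.61863141 -0.11827995  0.07988465]
```

View pics/s2.png

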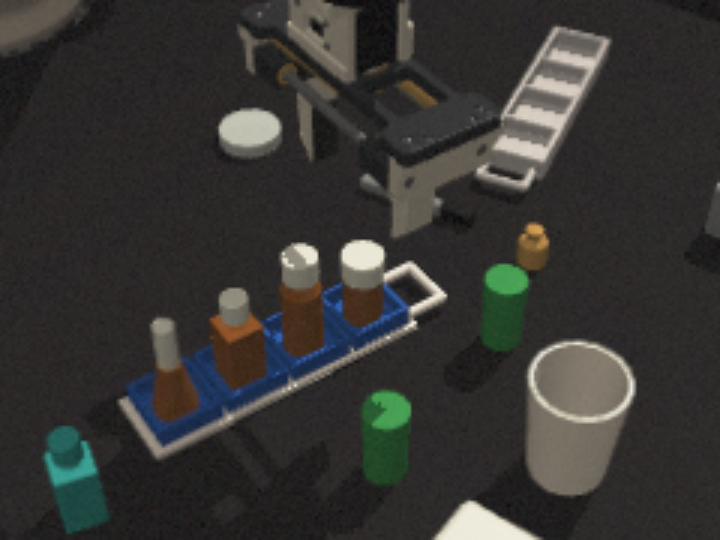

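The scene view shows the open hand straddling b: fingertips at about (415,230) and (318,155), b's cap at (362,258). I'll continue the descent with a readout at each step.

```bash
python3 - <<'E'
from mv import *
import cv2
from h import world
s=camera("scene");W=world(s)
# finger tips in crop coordinates -> world
for nm,(u0,u1,v0,v1) in dict(near=(390,435,150,240),far=(298,330,100,162)).items():
    B=W[150+v0//3:150+v1//3,160+u0//3:160+u1//3].reshape(-1,3);B=B[(B[:,2]>.06)&(B[:,2]<.25)]
    i=np.argsort(B[:,2])[:8];print(nm,np.round(B[i].mean(0),4),B[:,2].min())
x,y=src["b"]
for z in(.07,.042):
    r=move_linear([x,y,z],contact_N=15);print(r,current_tcp_pos(),current_width(),np.round(current_wrist_force(),1),current_t())
s=camera("scene");cv2.imwrite("pics/s3.png",cv2.resize(s["pixels"][150:330,160:400,::-1],(0,0),fx=3,fy=3))
E
```

```text
near [ 0.6487 -0.161   0.1361] 0.1321283575767346
far [ 0.5549 -0.1235  0.129 ] 0.12755637604809916
False [ 0.60181684 -0.13443847  0.07012397] 0.09176232434665683 [1.1 0.2 0.4] 9.1583
False [ 0.60201999 -0.13452599  0.04245738] 0.0915796022286031 [-0.4 -0.2  0.3] 9.4917
```

View pics/s3.png

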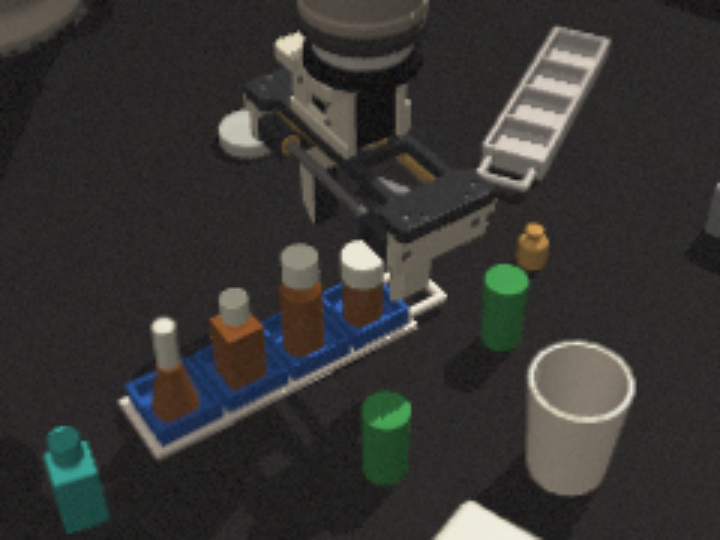

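The tips look about 30 mm higher than the reported TCP. At z=0.042 they only reach b's cap, with the near tip at (415,295). I'll touch an empty patch of bench with shut fingers to measure the height error, and find the fingertips in the cameras for any lateral error.

```bash
python3 - <<'E'
from mv import *
import cv2
from h import world
x,y=src["b"]
move_linear([x,y,.16],feed=.25);close(20)
move_linear([.45,-.12,.16],feed=.25)
move_linear([.45,-.12,.03],feed=.2)
print("pre",current_tcp_pos(),current_wrist_force())
k=move_linear([.45,-.12,-.045],feed=.03,contact_N=4);p=current_tcp_pos();print("touch",k,p,current_wrist_force(),current_t(),current_width())
s=camera("scene");cv2.imwrite("pics/s4.png",cv2.resize(s["pixels"][100:250,130:330,::-1],(0,0),fx=4,fy=4,interpolation=3))
np.savez("s4.npz",**s)
pp,_=cv2.projectPoints(np.array([p,p+[0,0,-p[2]]]),cv2.Rodrigues(s["R"])[0],s["t"],s["camera_matrix"],np.array([s["k1"],0,0,0.]));print((pp[:,0]-[130,100])*4)
move_linear([.45,-.12,.16],feed=.25)
E
```

```text
pre [ 0.45097968 -0.12028134  0.03035379] [-0.30975133 -0.12849675  0.18370951]
touch True [ 0.45000647 -0.12001154 -0.02616068] [-0.31614262  0.2404625   5.68340684] 14.8583 0.0005377350988930638
[[419.9246493  539.68691671]
 [416.69283414 508.33044222]]
```

View pics/s4.png

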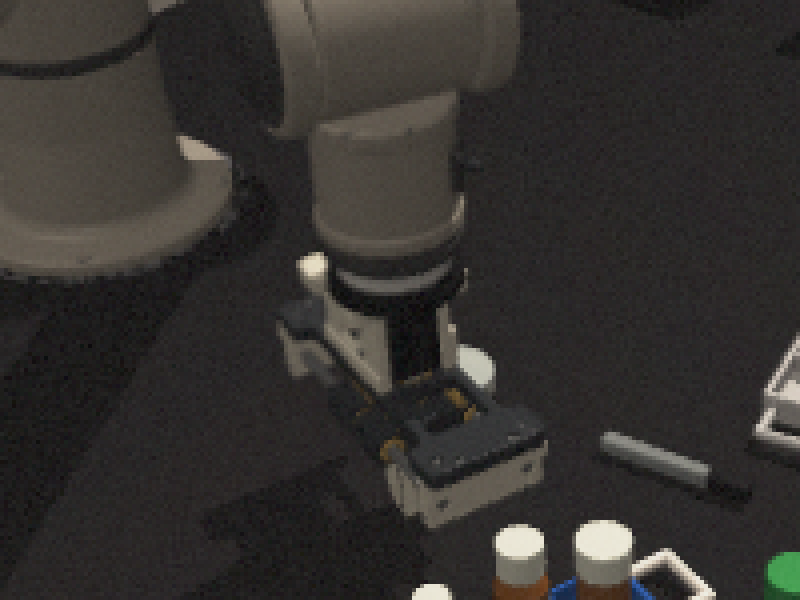

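Shut fingers touched the bench at a reported z = -0.026, so the real fingertips sit 26 mm above the reported TCP. This picture shows the hand in the right place laterally, with the tips near (410,510). I'll apply the correction and retry b.

```bash
sed -i 's/zt=gz\[n\]-.019;/zt=gz[n]-.019-.026;/; s/contact_N=15)/contact_N=10)/; s/b=.061/b=.062/' mv.py
python3 - <<'E'
from mv import *
carry("b")
import cv2
goto([.45,-.05,.25],current_eef_rot())
c=camera("top");cv2.imwrite("pics/b2.png",cv2.resize(c["pixels"][130:250,100:440,::-1],(0,0),fx=2.2,fy=2.2))
from h import world
np.savez("b2.npz",**c)
W=world(c);m=(W[...,2]>.045)&(W[...,2]<.08)&(W[...,1]>.2)&(W[...,1]<.33)&(W[...,0]>.5)&(W[...,0]<.65)&(c["depth"]>0)
P=W[m];
if len(P):
    q=(P[:,:2].max(0)+P[:,:2].min(0))/2;d=q-C;print(len(P),q,np.percentile(P[:,2],90),"rack xy",d@uc,d@[-uc[1],uc[0]])
E
```

```text
b width 0.03138838254342857 0.03133154642986912 19.999938011169434
floor True -0.005168371182618172 0.03152999131399164
t 27.6167
258 [0.55963464 0.26636744] 0.06590079728717121 rack xy -0.07804409182336006 -0.00025936693072683043
```

View pics/b2.png

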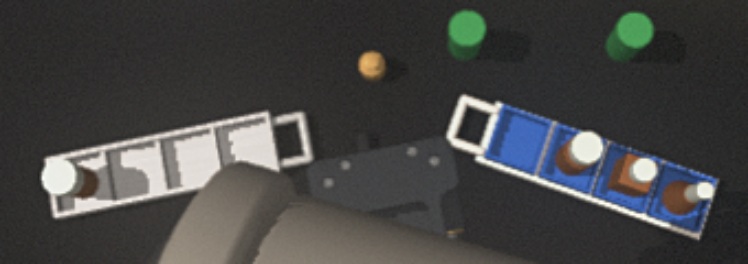

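b now stands in the far cell of the cooling rack (cap at (62,178)), at rack x = -78 mm, y = 0, and touched the floor at the expected height. The rest are untouched, so I'll carry on with a, c and d.

```bash
python3 - <<'E'
from mv import *
import cv2
from h import world
for n in"acd":
    if not carry(n):break
goto([.45,-.15,.25],current_eef_rot())
c=camera("top");s=camera("scene");print(current_t())
cv2.imwrite("pics/f.png",np.vstack([cv2.resize(c["pixels"][150:250,100:440,::-1],(680,200)),cv2.resize(s["pixels"][130:330,180:400,::-1],(0,0),fx=1.8,fy=1.8)[:, :].copy() if False else cv2.resize(s["pixels"][140:230,260:464,::-1],(680,300))]))
W=world(c);d=W[...,:2]-C;X=d@uc;Y=d@np.array([-uc[1],uc[0]])
for n,h in dict(b=60,a=86,c=76,d=80).items():
    m=(abs(X-slot[n])<.025)&(abs(Y)<.025)&(W[...,2]>.004+h/1000-.01)&(W[...,2]<.11)&(c["depth"]>0)
    if m.any():print(n,m.sum(),np.round(np.percentile(W[m][:,2],80),4),np.round([np.median(X[m])-slot[n],np.median(Y[m])],4))
E
```

```text
a width 0.025202867956103655 0.02549971436363774 19.21339153415829
floor True -0.005182951935828073 0.025408731975869063
t 39.1833
c width 0.027192951652523407 0.027175958531981154 19.99636709690094
floor True -0.005145930759880263 0.02702154413560873
t 50.4167
d width 0.014632372725253612 0.014360033721086402 19.991750121116638
floor True -0.005249646932163652 0.014559258524124144
t 62.0333
63.3
b 232 0.0649 [ 0.0017 -0.0004]
a 163 0.0909 [ 0.0021 -0.0005]
c 94 0.0809 [0.0003 0.0002]
d 58 0.0849 [ 0.0007 -0.0002]
```

View pics/f.png

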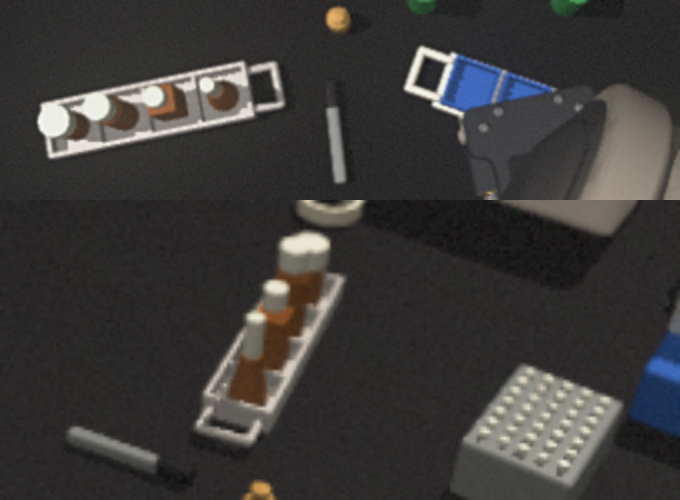

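All four bottles stand upright in the cooling rack: b, a, c and d from the far end to the handle, with caps at (55,122), (97,105), (155,97) and (207,86). Their heights match the cell floor, and each is within about 2 mm of its cell centre. I'm handing the job in.

```bash
python3 -c "
from bench import *
print(close_job())"
```

```text
the job is handed in; nothing more can be done
None
```

The four bottles are in the cooling rack in reverse order (b, a, c, d from the far end to the handle), all upright on the cell floors and released, and the job was handed in at about 63 s; the first grasp of b missed because the fingertips sit 26 mm above the reported TCP, which I measured and corrected for.

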